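# Close the split in an old board with a turnbuckle cramp

### The job

Close the split in the old board on the bench cramp: turn the middle of the turnbuckle by pushing its spokes, their tops away from the robot base, so that both jaws draw in, until the two halves meet and you feel that the spokes need about half as much torque again as they did while the jaws ran free. Stop there, because the old wood crushes if you tighten much further, and leave the other things where they are.

Things in the scene. Friction and masses are not known exactly. Their poses are not given: they have to be found in the camera images.
- clamp: bench cramp fixed to the table: plywood bed 320 x 420 x 18 mm, a grey jaw at each end, the halves of the board between them, a steel turnbuckle bridging above from jaw to jaw. Origin: centre of the bed's underside. z up; y along the turnbuckle from right to left jaw; x across it, away from the robot (within 0.4 rad of the world's x)
- hub (a point): centre of the turnbuckle on its axis, 125 mm above the table; axes as clamp (does not turn). Five round steel spokes, 10 mm thick, stand out from the hub here at fifths of a turn, in the plane midway between the jaws (clamp y = 0); their ends reach 62 mm from the axis. Hub radius 19 mm, length 26 mm; whole middle body 134 mm long
- turnbuckle (a joint): turn of the middle body about the clamp's y (rad); at 0 and each 2 pi/5 a spoke stands straight up. It grows, and tightens, as the spokes' tops go to the clamp's +x; each jaw draws in 10 mm a turn. Starts at 0 to 1.4; 0.9 to 1.6 turns tighten it; it stays where left. Drag while the jaws run free: about 0.36 N m (6 N at a spoke's end); right when tight: about 0.55 N m, when the jaws press with some 60 N
- jaw_l: left jaw (clamp's +y), grey steel, 190 mm across, 35 mm high, with a post up to the turnbuckle's rod. Origin: at the clamp's origin when fully open; moves to -y as it closes. Its cork-faced pad has been screwed out by an unknown 0 to 5 mm, so where the jaws bite must be felt. The jaws must finally press with 30 to 100 N
- jaw_r: right jaw (clamp's -y), the same, its origin moving to the clamp's +y as it closes. Its cork-faced pad is backed by springs (20 N per mm), so the torque at the turnbuckle climbs by about 0.06 N m for each 1 mm that the jaws close together after they bite
- board_l: left half of the old dark board, loose, 170 x 85 mm and 28 mm thick, about 0.3 kg. Origin: centre of its underside. The split runs along its -y side
- board_r: right half of the board, the same size; the split runs along its +y side
- split_l (a point): middle of the left half's split face, 14 mm above its underside; axes as the half
- split_r (a point): middle of the right half's split face, which it must meet; axes as the half
- brush: paint brush with a green handle, 200 mm long, lying on the bed's near edge along the turnbuckle; leave alone
- offcut: light wood offcut 30 x 75 x 22 mm lying on the bed's far edge; leave alone. Origin: centre of its underside
- palette_knife: palette knife 190 mm long, wooden handle, lying on the bed's far edge; leave alone
- dish: glass dish, 100 mm across, 18 mm high, left on the bench; leave alone. Origin: centre of its underside
- resin_jar: amber jar, 64 mm across, 80 mm high, right on the bench; leave alone. Origin: centre of its underside
- hardwood_block: hardwood block 60 x 110 x 45 mm, right on the bench; leave alone. Origin: centre of its underside

How it is judged:
On the way:
1. the jaws have drawn the two halves together: the split is closed (y of split_l in the frame of split_r between -0.003 and 0.0015 m), for 0.1 s.
At the end, for the whole second after the job is handed in: the split is closed (gap under 1.5 mm), both jaws press on the board with 30 to 100 N, and the two halves lie flat (within 0.04 rad) and still on the bed (all of step 1 and contact force between jaw_l and board_l between 30 and 100 N and contact force between jaw_r and board_r between 30 and 100 N and angle between each of board_l, board_r's own z axis and vertical below 0.04 rad and linear speed of each of board_l, board_r below 0.01 m/s); the robot touches nothing.
It fails at once if a jaw crushes the old wood (over 130 N) (contact force between jaw_l and board_l above 130 N or contact force between jaw_r and board_r above 130 N).
It fails at once if one of the other things is moved by over 30 mm (distance of any of brush, offcut, palette_knife, dish, resin_jar, hardwood_block from where it was at the start of the episode above 0.03 m).
It also fails if it takes over 72 s, if anything falls off the work surface, if the arm or the gripper's body presses on something with over 40 N, if the wrist force passes 120 N, or if a joint passes its speed limit or range.

### The arm

A 6-joint arm with a two-finger parallel gripper is mounted at the origin on the work surface. World frame = base frame: x ahead of the robot, y to its left, z up, the work surface at z = 0. Lengths are in m, angles in rad, forces in N, time in s.
With the tool pointing down it reaches from about 0.3 to 0.85 m from the base axis. Payload 4.2 kg.
Tool frame: the origin (TCP) lies midway between the tips of the shut fingers; the grasp point (between the pads) lies 19 mm behind it; z points along the fingers, y is the line along which they close (so a half turn about z gives the same grasp; the last joint's range is limited). The gripper opens to 91 mm and grips with 3 to 60 N. Pads are 32 mm wide; open, the fingers measure 118 mm over their backs; the gripper's body (76 mm by 178 mm) begins 60 mm behind the grasp point.
Start: joints at [1.239, 0.32, 1.565, -0, 1.257, -0.02], TCP at [0.176, 0.547, 0.214] pointing down, gripper open.
Joint ranges: [-3.11, 3.11], [-0.84, 2.01], [0.21, 2.61], [-1.34, 4.49], [0.05, 2.63], [-2.56, 2.56]. Speed limits (rad/s): [2.57, 2.57, 3.14, 3.14, 3.14, 3.14].

### API

Orientations are given as a unit quaternion [w, x, y, z].
In Python, from bench import env gives the robot as it stands.
- The arm moves only by the shell command python3 -m handwheel 'ROWS' [OPENING] [FORCE]. ROWS is JSON, a list of rows, each a list of 6 numbers: the shift along the tool's x, y, z scaled (see below), then the turn, a rotation vector about the tool's x, y, z scaled (see below). In form: [[dx, dy, dz, rx, ry, rz], ...]. A call has 1 to 20 rows; each row is the pose to reach, as a shift and turn from the pose commanded when the call began, along the tool's axes at that moment, turning the shorter way round; what a row does not reach only later rows make up. The controller multiplies each number of a shift by 15 cm and each number of a turn by pi rad. A row lasts 1/10 s, in which the tool goes at most 50 mm and 8.59 degrees, less where a joint would pass 70% of its speed; a pose out of reach is approached as far as the arm can. A call with a number of a shift or a turn outside -1 to 1 is refused whole. A call with a gripper value outside its range is refused whole. OPENING is the opening, from -1 (shut) to 1 (fully open), set as the call begins (- or left out, the last holds). The fingers move at their own pace and stop on an object; FORCE is the grip in N (left out, the last holds). Time passes only in rows, so rows that repeat a pose let the fingers close. It gives the time, the measured TCP pose, the force, the opening and the grip force at its end, in the units of the state.
- env.get_obs(): the state, without advancing time (a new reading comes with each control period).
- env.snapshot(name): name is "scene" or "top" or "wrist"; returns a dict with "img" (420x560x3 uint8, red, green, blue), "range_z" (420x560 float32, m along the optical axis (not along the pixel's ray), 0 where there is no reading), "fx", "fy", "cx", "cy" (pixels), "xyz" and "rotation" of the camera in the world. Camera axes: x right, y down, z forward; pixel columns grow to the right and rows downward; lengths in m; the calibration is good to about 2 mm. A picture is of the moment at which its call begins.
- env.sign_off(): hands the job in; it is judged then, once.
Trained networks look in a picture, given as the dict that the camera call returned (one of the last four; its "shot" number tells which), for a name from the list of things; names that differ only in an ending like _2 or _b are one class to them, and where a whole thing is asked for, a point or a joint stands for the part that bears it (a point fixed in the world has none). Each returns a list of dicts, best first, with "conf" (0 to 1); they miss things now and then, are a little off and sometimes report something else, mostly with a low value. They report only what shows in the picture. A call takes as long as a camera call.
- env.boxes_of(picture, thing): "rect" ([centre column, centre row, width, height] in pixels, round what is visible of it).
- env.mark_of(picture, thing): "location" ([column, row] in pixels: a listed point, or the origin of a listed thing).
The state is a dict: "t": time; "qpos": joint angles; "joint_velocities": joint speeds; "tau": joint torques, N m; "tool_pos": TCP position; "tool_rot": TCP orientation; "ft_force": force on the tool from outside, world axes, zero at the start; "ft_torque": the same for the moment, N m; "gripper_width": finger opening in m; "finger_force": force on a finger pad.
Only numpy, scipy, OpenCV 4.12 (cv2) and the standard library are available. Lean on these libraries where they do the work, as an engineer would, in place of code of your own. Each camera call takes 0.05 s, during which the arm holds its last target. There are 200 camera calls.

## Working session

There is one attempt and no reset: what is moved stays moved. The work goes in short steps, Python scripts to look and compute and a shell command to move; the robot and the scene stay as the last step left them, time stands still between calls to the robot, and variables do not carry over. Pictures are saved under pics/ and viewed, at most 10 in all, crops included, and the job is handed in when it is done.

```bash
mkdir -p pics; ls; cat > h.py <<'E'
import numpy as np, cv2
from bench import env
from scipy.spatial.transform import Rotation as R
def rot(c):
    r=np.array(c["rotation"],float)
    return r if r.shape==(3,3) else R.from_quat(r[[1,2,3,0]]).as_matrix()
def pix(c,u,v,z=None,plane=None):
    d=np.array([(u-c["cx"])/c["fx"],(v-c["cy"])/c["fy"],1.0]); M=rot(c); o=np.array(c["xyz"])
    w=M@d
    if plane is not None: return o+w*(plane-o[2])/w[2]
    if z is None:
        p=c["range_z"][int(v)-1:int(v)+2,int(u)-1:int(u)+2]; z=np.median(p)
    return o+w*z
def proj(c,P):
    q=rot(c).T@(np.array(P)-np.array(c["xyz"])); return [c["fx"]*q[0]/q[2]+c["cx"],c["fy"]*q[1]/q[2]+c["cy"]]
def save(c,n): cv2.imwrite("pics/"+n,c["img"][:,:,::-1])
E
python3 - <<'E'
from h import *
np.set_printoptions(precision=4,suppress=True)
for n in("scene","top"):
    c=env.snapshot(n); save(c,n+"0.png")
    print(n,c["xyz"],c["rotation"],c["fx"])
    for t,pl in(("clamp",0),("hub",.125),("split_l",.032),("split_r",.032),("brush",None),("jaw_l",None),("jaw_r",None),("turnbuckle",None)):
        try:
            m=env.mark_of(c,t)[:1]
            for k in m: print(t,k["conf"],k["location"],pix(c,*k["location"],plane=pl))
        except Exception as e: print(t,e)
print(env.get_obs())
E
```

```text
pics
scene [ 1.3548 -0.5449  0.9318] [-0.3554  0.8076  0.4259 -0.2002] 457.550216630143
hub 0.82 [291.2, 209.7] [ 0.5748 -0.0236  0.125 ]
split_l 0.85 [288.3, 237.3] [ 0.5787 -0.0376  0.032 ]
split_r 0.85 [288.3, 237.3] [ 0.5787 -0.0376  0.032 ]
brush 0.65 [265.2, 214.0] [ 0.4549 -0.0373  0.0306]
turnbuckle it knows: board, brush, clamp, dish, hardwood_block, hub, jaw, offcut, palette_knife, resin_jar, split
top [ 0.3073 -0.0404  1.555 ] [ 0.0705 -0.7009  0.7075 -0.056 ] 503.7787676083826
clamp 0.61 [280.4, 207.2] [ 0.5737 -0.0315  0.    ]
hub 0.58 [281.1, 197.4] [ 0.581  -0.0345  0.125 ]
split_l 0.96 [276.6, 209.2] [ 0.5621 -0.0199  0.032 ]
split_r 0.96 [276.6, 209.2] [ 0.5621 -0.0199  0.032 ]
brush 0.72 [279.0, 248.9] [ 0.44   -0.0262  0.0364]
turnbuckle it knows: board, brush, clamp, dish, hardwood_block, hub, jaw, offcut, palette_knife, resin_jar, split
{'t': 0.8, 'qpos': array([ 1.239 ,  0.3195,  1.5645, -0.    ,  1.2574, -0.02  ]), 'joint_velocities': array([-0.0002, -0.0007, -0.0004,  0.002 , -0.001 ,  0.0006]), 'tau': array([ -0.0007, -41.2299, -23.2216,   0.0727,   0.0374,   0.    ]), 'tool_pos': array([0.1764, 0.5473, 0.214 ]), 'tool_rot': array([0.    , 0.1553, 0.9879, 0.0001]), 'ft_force': array([-0.4297, -0.3831,  0.0222]), 'ft_torque': array([-0.0239,  0.0162, -0.0809]), 'finger_force': 0.0, 'gripper_width': 0.09129835062447376}
```

```bash
python3 -c "
import cv2,numpy as np
a=cv2.imread('pics/scene0.png');b=cv2.imread('pics/top0.png')
cv2.imwrite('pics/s0.png',a)
print(a.shape,b.shape)"
```

```text
(420, 560, 3) (420, 560, 3)
```

View pics/scene0.png

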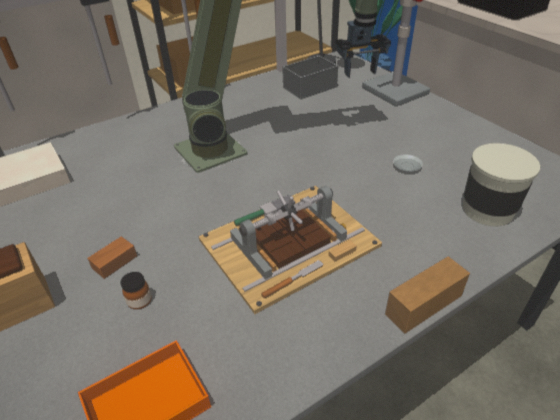

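View pics/top0.png

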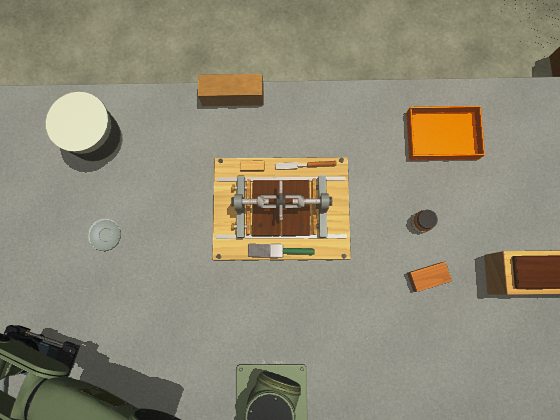

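The pictures show the cramp almost square to the world. In the top view the hub is near px (281,200), jaws at columns ~240 (left) and ~323 (right), brush at row 250. Next I measure the axis yaw and the spoke angles from depth.

```bash
cat >> h.py <<'E'
def cloud(c):
    z=c["range_z"]; v,u=np.nonzero(z>0); zz=z[v,u]
    d=np.stack([(u-c["cx"])/c["fx"]*zz,(v-c["cy"])/c["fy"]*zz,zz],1)
    return d@rot(c).T+np.array(c["xyz"])
E
python3 - <<'E'
from h import *
np.set_printoptions(precision=4,suppress=True)
for n in("top","scene"):
    c=env.snapshot(n); P=cloud(c); H=np.array([.576,-.03,.125])
    Q=P[(abs(P[:,0]-H[0])<.3)&(abs(P[:,1]-H[1])<.3)]
    b=Q[(Q[:,2]>.012)&(Q[:,2]<.024)]
    r=cv2.minAreaRect((b[:,:2]).astype(np.float32)); print(n,"bed",r,len(b))
    A=Q[(abs(Q[:,0]-H[0])<.025)&(abs(Q[:,1]-H[1])<.16)&(Q[:,2]>.10)&(Q[:,2]<.2)]
    B=A[(abs(A[:,1]-H[1])>.025)&(abs(A[:,1]-H[1])<.1)]
    k=np.polyfit(B[:,1],B[:,0],1); print("axis x=",k, "at y", np.polyval(k,H[1]), len(B),"zmax",B[:,2].max(),"y",A[:,1].min(),A[:,1].max())
    S=Q[(Q[:,2]>.147)&(np.hypot(Q[:,0]-H[0],Q[:,1]-H[1])<.075)]
    print("spokes",len(S), S[np.argsort(S[:,0])][::max(1,len(S)//25)])
E
```

```text
top bed ((0.574648380279541, -0.035903334617614746), (0.558513879776001, 0.6024217009544373), 5.505192756652832) 6717
axis x= [0.0038 0.5688] at y 0.5686645471159547 439 zmax 0.14640231874641674 y -0.17786587409913152 0.10978725151098867
spokes 81 [[ 0.5191 -0.031   0.1559]
 [ 0.5212 -0.0366  0.1604]
 [ 0.5237 -0.0283  0.1626]
 [ 0.524  -0.031   0.1611]
 [ 0.5271 -0.0283  0.1595]
 [ 0.5307 -0.0282  0.1545]
 [ 0.5329 -0.0283  0.1585]
 [ 0.5339 -0.0367  0.1518]
 [ 0.5371 -0.0367  0.1495]
 [ 0.5398 -0.0368  0.1508]
 [ 0.5427 -0.0311  0.1507]
 [ 0.546  -0.0368  0.1477]
 [ 0.5606 -0.0285  0.1471]
 [ 0.5634 -0.0285  0.1476]
 [ 0.5658 -0.0342  0.15  ]
 [ 0.5663 -0.0285  0.1478]
 [ 0.5735 -0.0315  0.1553]
 [ 0.5755 -0.0315  0.1597]
 [ 0.5766 -0.0372  0.1536]
 [ 0.5778 -0.0372  0.1625]
 [ 0.5794 -0.0289  0.1692]
 [ 0.5806 -0.0345  0.1776]
 [ 0.5818 -0.0373  0.1709]
 [ 0.5831 -0.029   0.1795]
 [ 0.5842 -0.0291  0.1878]
 [ 0.5872 -0.0346  0.1868]
 [ 0.5883 -0.0374  0.181 ]]
scene bed ((0.5723282098770142, -0.032657235860824585), (0.4237796664237976, 0.32309606671333313), 89.47925567626953) 5509
[... 430 characters left out ...]
 0.5371 -0.0277  0.1496]
 [ 0.5396 -0.0358  0.1515]
 [ 0.5407 -0.0364  0.156 ]
 [ 0.542  -0.031   0.1474]
 [ 0.5444 -0.0325  0.1532]
 [ 0.5453 -0.0299  0.1491]
 [ 0.5512 -0.0339  0.1479]
 [ 0.5785 -0.0359  0.157 ]
 [ 0.5817 -0.0382  0.15  ]
 [ 0.5827 -0.0355  0.1562]
 [ 0.5834 -0.036   0.1604]
 [ 0.5837 -0.0365  0.147 ]
 [ 0.585  -0.0371  0.1552]
 [ 0.5853 -0.0341  0.1607]
 [ 0.5856 -0.0373  0.1693]
 [ 0.5858 -0.0313  0.1563]
 [ 0.5869 -0.0352  0.159 ]
 [ 0.5875 -0.0324  0.1614]
 [ 0.5879 -0.0295  0.1637]
 [ 0.5888 -0.03    0.168 ]
 [ 0.5893 -0.0335  0.17  ]
 [ 0.5899 -0.0337  0.1806]
 [ 0.59   -0.037   0.1789]
 [ 0.5922 -0.0322  0.1747]
 [ 0.5926 -0.0325  0.1785]
 [ 0.5953 -0.0342  0.1844]]
```

The hub is at about (0.573, -0.033, 0.125) with yaw about 0. The spokes stand at about +13° and -59°. I'll travel to just behind the +13° spoke with the fingers shut.

```bash

python3 -m handwheel '[[-0.3,-0.24,-0.1,0,0,0],[-0.6,-0.48,-0.2,0,0,0],[-0.89,-0.73,-0.24,0,0,0],[-0.89,-0.73,-0.24,0,0,0],[-0.89,-0.73,-0.24,0,0,0]]' -1 40
python3 -m handwheel '[[-0.3,-0.24,0,0,0,0],[-0.6,-0.48,0,0,0,0],[-0.89,-0.73,0,0,0,0],[-0.89,-0.73,0,0,0,0],[-0.89,-0.73,0,0,0,0]]'
python3 -m handwheel '[[-0.3,-0.24,0,0,0,0],[-0.6,-0.48,0,0,0,0],[-0.89,-0.73,0,0,0,0],[-0.89,-0.73,0,0,0,0],[-0.89,-0.73,0,0,0,0]]'
python3 -m handwheel '[[-0.3,-0.24,0,0,0,0.045],[-0.6,-0.48,0,0,0,0.09],[-0.88,-0.73,0,0,0,0.135],[-0.88,-0.73,0,0,0,0.18],[-0.88,-0.73,0,0,0,0.225],[-0.88,-0.73,0,0,0,0.27],[-0.88,-0.73,0,0,0,0.315],[-0.88,-0.73,0,0,0,0.36],[-0.88,-0.73,0,0,0,0.401],[-0.88,-0.73,0,0,0,0.401],[-0.88,-0.73,0,0,0,0.401]]'
python3 - <<'E'
from h import *
o=env.get_obs(); print(o)
c=env.snapshot("wrist"); save(c,"w1.png"); print(proj(c,[.573,-.033,.187]),c["xyz"])
E
```

```text
t: 1.4
tool_pos: [0.2714, 0.3998, 0.251]
tool_rot: [0.001, 0.157, 0.988, 0.0]
ft_force: [-0.7, 1.3, -0.1]
gripper_width: 0.0541
finger_force: 0.0
t: 1.9
tool_pos: [0.3643, 0.2558, 0.2499]
tool_rot: [0.0, 0.157, 0.988, 0.0]
ft_force: [-1.1, 1.3, 0.0]
gripper_width: 0.0143
finger_force: 0.0
t: 2.4
tool_pos: [0.4582, 0.1114, 0.2496]
tool_rot: [0.0, 0.157, 0.988, 0.0]
ft_force: [0.1, 0.3, 0.0]
gripper_width: 0.0007
finger_force: 0.0
t: 3.5
tool_pos: [0.5489, -0.031, 0.2498]
tool_rot: [-0.0, 0.706, 0.708, 0.0]
ft_force: [-0.2, 0.2, -0.2]
gripper_width: 0.0003
finger_force: 0.0
{'t': 3.5, 'qpos': array([-7.79069322e-02,  2.59316654e-01,  1.55966280e+00,  8.34127462e-04,
        1.32291133e+00, -8.19755031e-02]), 'joint_velocities': array([-0.01377405, -0.0011109 ,  0.00124286, -0.00470801, -0.0010641 ,
        0.00274855]), 'tau': array([ 5.14622976e-02, -3.84492552e+01, -2.37646061e+01,  8.35289690e-02,
        4.25894873e-02,  3.78011819e-02]), 'tool_pos': array([ 0.54893127, -0.03104504,  0.24979047]), 'tool_rot': array([-3.75626237e-04,  7.05739340e-01,  7.08471452e-01,  2.11149139e-04]), 'ft_force': array([-0.16819149,  0.17570653, -0.15370231]), 'ft_torque': array([-0.06018595,  0.04677629, -0.00811396]), 'finger_force': 0.0, 'gripper_width': 0.00027112094373465164}
[np.float64(307.80712721008166), np.float64(232.60382267419732)] [0.54903839 0.04699299 0.41928862]
```

View pics/w1.png

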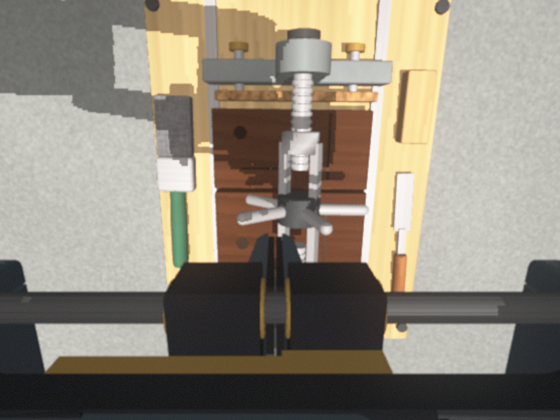

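Wrist view: the hub is at px (297,210), the upright spoke leans to (328,228), two near spokes end at (245,210), and the finger tips hang at (278,240). Tool x is world +y and tool y is world +x. I'll go down and start pushing.

```bash

python3 -m handwheel '[[-0.013,0,0.2,0,0,0],[-0.013,0,0.4,0,0,0],[-0.013,0,0.6,0,0,0],[-0.013,0,0.6,0,0,0]]'
python3 -m handwheel '[[0,0.03,0,0,0,0],[0,0.06,0,0,0,0],[0,0.09,0,0,0,0],[0,0.12,0,0,0,0]]'
python3 -m handwheel '[[0,0.03,0,0,0,0],[0,0.06,0,0,0,0],[0,0.09,0,0,0,0],[0,0.12,0,0,0,0]]'
python3 -c "
from h import *
o=env.get_obs();print(o['t'],o['tool_pos'],o['ft_force'],o['ft_torque'])"
```

```text
t: 3.95
tool_pos: [0.5459, -0.0341, 0.1562]
tool_rot: [-0.004, 0.707, 0.707, -0.003]
ft_force: [-0.4, -0.5, 0.5]
gripper_width: 0.0007
finger_force: 0.0
t: 4.35
tool_pos: [0.5681, -0.0349, 0.1612]
tool_rot: [0.001, 0.707, 0.707, 0.001]
ft_force: [-0.4, -0.2, 0.1]
gripper_width: 0.0005
finger_force: 0.4
t: 4.75
tool_pos: [0.5793, -0.0349, 0.1583]
tool_rot: [-0.005, 0.707, 0.707, -0.005]
ft_force: [-11.1, 0.4, -1.3]
gripper_width: 0.0008
finger_force: 4.4
4.75 [ 0.57932661 -0.03493425  0.15825795] [-11.08494967   0.35687415  -1.30702951] [-0.12414875  2.10329295  0.07998626]
```

Contact: 11 N at about 33 mm height gives about 0.37 N·m, which is the free drag. Now on through the stroke.

```bash
cat > st.py <<'E'
from h import *
o=env.get_obs();p=o['tool_pos']-np.array([.573,-.033,.125]);f=o['ft_force'];m=o['ft_torque']
th=np.degrees(np.arctan2(p[0]+.013,p[2]))
print("t%.2f rel"%o['t'],p.round(4),"F",f.round(1),"My %.2f"%m[1],"tau(tip) %.3f"%(-(p[2]*f[0]-(p[0]+.007)*f[2])),"th~%.0f"%th)
E
python3 -m handwheel '[[0,0.02,0,0,0,0],[0,0.04,0,0,0,0],[0,0.06,0,0,0,0]]' >/dev/null; python3 st.py
python3 -m handwheel '[[0,0.02,0,0,0,0],[0,0.04,0,0,0,0],[0,0.06,0,0,0,0]]'>/dev/null; python3 st.py
python3 -m handwheel '[[0,0.02,0,0,0,0],[0,0.03,0,0,0,0],[0,0.03,0,0,0,0]]'>/dev/null; python3 st.py
python3 -c "
from h import *
c=env.snapshot('scene');P=cloud(c);d=P-np.array([.573,-.033,.125])
m=(abs(d[:,1])<.006)&(np.hypot(d[:,0],d[:,2])<.07)&(np.hypot(d[:,0],d[:,2])>.03)&(d[:,2]>-.02)
print(np.histogram(np.degrees(np.arctan2(d[m,0],d[m,2])),bins=range(-110,120,10)))
"
```

```text
t5.05 rel [ 0.0157 -0.0018  0.0334] F [-10.    0.2   1.1] My 1.95 tau(tip) 0.361 th~41
t5.35 rel [ 0.0259 -0.0018  0.0341] F [-8.1  0.3  1.3] My 1.62 tau(tip) 0.320 th~49
t5.65 rel [ 0.0314 -0.0018  0.0345] F [-6.8 -0.9  1.8] My 1.33 tau(tip) 0.303 th~52
(array([ 0,  6, 24,  0,  0,  0,  0,  0,  7, 27,  1,  0,  0,  0,  6, 17, 19,
        0,  0,  0,  0,  0]), array([-110, -100,  -90,  -80,  -70,  -60,  -50,  -40,  -30,  -20,  -10,
          0,   10,   20,   30,   40,   50,   60,   70,   80,   90,  100,
        110]))
```

Spokes are now at about +52° and -20°, so the stroke is right. Ratchet cycle: up, back, down, push (72° each).

```bash

python3 -m handwheel '[[0,0,-0.14,0,0,0],[0,0,-0.28,0,0,0],[0,-0.14,-0.28,0,0,0],[0,-0.34,-0.28,0,0,0],[0,-0.54,-0.28,0,0,0],[0,-0.54,-0.18,0,0,0],[0,-0.54,0,0,0,0],[0,-0.54,0,0,0,0]]'>/dev/null; python3 st.py
python3 -m handwheel '[[0,0.04,0,0,0,0],[0,0.08,0,0,0,0],[0,0.12,0,0,0,0],[0,0.16,0,0,0,0],[0,0.2,0,0,0,0],[0,0.23,0,0,0,0]]' >/dev/null; python3 st.py
python3 -m handwheel '[[0,0.03,0,0,0,0],[0,0.06,0,0,0,0],[0,0.09,0,0,0,0]]' >/dev/null; python3 st.py
python3 -m handwheel '[[0,0.03,0,0,0,0],[0,0.06,0,0,0,0],[0,0.09,0,0,0,0]]' >/dev/null; python3 st.py
python3 -m handwheel '[[0,0.03,0,0,0,0],[0,0.06,0,0,0,0],[0,0.09,0,0,0,0],[0,0.13,0,0,0,0],[0,0.13,0,0,0,0]]' >/dev/null; python3 st.py
```

```text
t6.50 rel [-0.0487 -0.0017  0.0327] F [-0.5  0.3 -0.3] My 0.08 tau(tip) 0.029 th~-48
t7.10 rel [-0.0129 -0.0019  0.0366] F [-8.1 -0.3  7.4] My 1.39 tau(tip) 0.253 th~0
t7.40 rel [-0.0012 -0.0019  0.0355] F [-9.  -0.1  0.8] My 1.77 tau(tip) 0.325 th~18
t7.70 rel [ 0.0104 -0.0018  0.034 ] F [-10.6  -0.4   1. ] My 2.03 tau(tip) 0.376 th~35
t8.20 rel [ 0.0334 -0.0019  0.0354] F [-5.3  0.7  2.7] My 1.17 tau(tip) 0.300 th~53
```

```bash

cat >> st.py <<'E'
print("     tau_m %.3f"%-(m[1]+(.195+p[2])*f[0]-p[0]*f[2]))
E
for i in 1 2; do
python3 -m handwheel '[[0,0,-0.14,0,0,0],[0,0,-0.28,0,0,0],[0,-0.14,-0.28,0,0,0],[0,-0.34,-0.28,0,0,0],[0,-0.54,-0.28,0,0,0],[0,-0.54,-0.18,0,0,0],[0,-0.54,0,0,0,0],[0,-0.54,0,0,0,0]]'>/dev/null
python3 -m handwheel '[[0,0.04,0,0,0,0],[0,0.08,0,0,0,0],[0,0.12,0,0,0,0],[0,0.16,0,0,0,0],[0,0.2,0,0,0,0],[0,0.23,0,0,0,0]]' >/dev/null; python3 st.py
python3 -m handwheel '[[0,0.03,0,0,0,0],[0,0.06,0,0,0,0],[0,0.09,0,0,0,0]]' >/dev/null; python3 st.py
python3 -m handwheel '[[0,0.03,0,0,0,0],[0,0.06,0,0,0,0],[0,0.09,0,0,0,0]]' >/dev/null; python3 st.py
python3 -m handwheel '[[0,0.03,0,0,0,0],[0,0.06,0,0,0,0],[0,0.09,0,0,0,0]]' >/dev/null; python3 st.py
python3 -m handwheel '[[0,0.04,0,0,0,0],[0,0.04,0,0,0,0]]' >/dev/null; python3 st.py
done
python3 -c "
from h import *
c=env.snapshot('scene');save(c,'s2.png');i=c['img'][180:290,190:390,::-1];cv2.imwrite('pics/s2c.png',cv2.resize(i,None,fx=4,fy=4,interpolation=2))
P=cloud(c);d=P-np.array([.573,-.033,.125])
m=(abs(d[:,1])<.006)&(np.hypot(d[:,0],d[:,2])<.07)&(np.hypot(d[:,0],d[:,2])>.03)&(d[:,2]>-.02)
print(np.histogram(np.degrees(np.arctan2(d[m,0],d[m,2])),bins=range(-110,120,10))[0])
"
```

```text
t9.60 rel [-0.0127 -0.0019  0.0367] F [-8.4  0.   7.7] My 1.42 tau(tip) 0.266 th~0
     tau_m 0.439
t9.90 rel [-0.001  -0.0019  0.0356] F [-9.2  0.1  0.7] My 1.77 tau(tip) 0.333 th~19
     tau_m 0.358
t10.20 rel [ 0.0105 -0.0019  0.0341] F [-11.1   0.1  -0.6] My 2.03 tau(tip) 0.368 th~35
     tau_m 0.507
t10.50 rel [ 0.0255 -0.0018  0.035 ] F [-8.7 -0.8  1.7] My 1.66 tau(tip) 0.361 th~48
     tau_m 0.387
t10.70 rel [ 0.0335 -0.0019  0.0356] F [-4.9  0.5  1.5] My 1.07 tau(tip) 0.238 th~53
     tau_m 0.117
t12.10 rel [-0.0127 -0.0019  0.0367] F [-8.3 -0.3  6.2] My 1.40 tau(tip) 0.268 th~0
     tau_m 0.433
t12.40 rel [-0.001  -0.002   0.0356] F [-9.5 -0.2  2.2] My 1.72 tau(tip) 0.352 th~19
     tau_m 0.471
t12.70 rel [ 0.0105 -0.0019  0.0341] F [-9.9  0.4  0.2] My 2.01 tau(tip) 0.342 th~35
     tau_m 0.266
t13.00 rel [ 0.0255 -0.0018  0.035 ] F [-8.2  0.6  2.2] My 1.56 tau(tip) 0.359 th~48
     tau_m 0.382
t13.20 rel [ 0.0336 -0.0019  0.0356] F [-6.7 -0.5  1.5] My 1.01 tau(tip) 0.300 th~53
     tau_m 0.580
[ 0  6 23  0  0  0  0  0  3 34  1  0  0  0  2 15 21  0  0  0  0  0]
```

View pics/s2c.png

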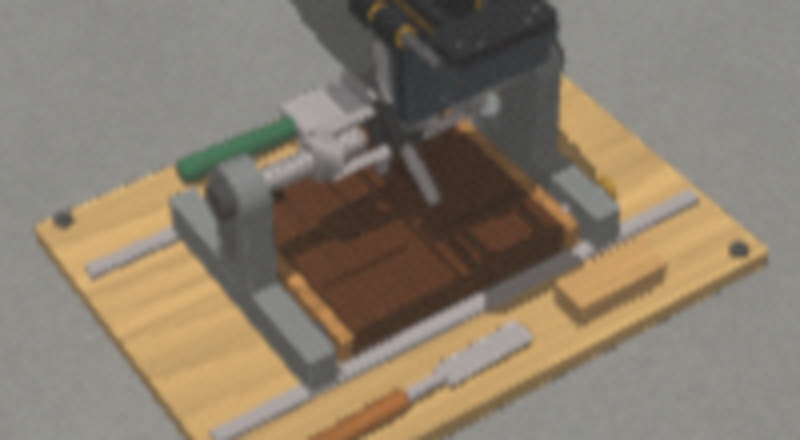

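The halves and jaws sit square, the other things are undisturbed, and the spokes are at +52/-20 again. About 0.71 turn is done. The next cycle gets finer force logging.

```bash

cat > st.py <<'E'
from h import *
o=env.get_obs();p=o['tool_pos']-np.array([.573,-.033,.125]);f=o['ft_force']
th=np.degrees(np.arctan2(p[0]+.013,p[2]))
print("t%.1f x %.1f z %.1f Fx %.1f Fz %.1f My %.2f tip %.3f th %.0f"%(o['t'],p[0]*1e3,p[2]*1e3,f[0],f[2],o['ft_torque'][1],-(p[2]*f[0]-(p[0]+.007)*f[2]),th))
E
python3 -m handwheel '[[0,0,-0.14,0,0,0],[0,0,-0.28,0,0,0],[0,-0.14,-0.28,0,0,0],[0,-0.34,-0.28,0,0,0],[0,-0.54,-0.28,0,0,0],[0,-0.54,-0.18,0,0,0],[0,-0.54,0,0,0,0],[0,-0.54,0,0,0,0]]'>/dev/null
python3 -m handwheel '[[0,0.04,0,0,0,0],[0,0.08,0,0,0,0],[0,0.11,0,0,0,0],[0,0.13,0,0,0,0],[0,0.15,0,0,0,0],[0,0.17,0,0,0,0]]' >/dev/null; python3 st.py
for i in 1 2 3 4 5 6 7 8 9 10 11 12 13 14 15 16 17 18 ; do python3 -m handwheel '[[0,0.02,0,0,0,0]]' >/dev/null; python3 st.py; done
```

```text
t14.7 x -22.1 z 36.7 Fx -7.6 Fz 6.9 My 1.32 tip 0.175 th -14
t14.8 x -18.9 z 36.7 Fx -7.3 Fz 5.9 My 1.26 tip 0.199 th -9
t14.8 x -15.8 z 36.7 Fx -7.9 Fz 6.5 My 1.22 tip 0.234 th -4
t14.9 x -13.0 z 36.7 Fx -7.9 Fz 7.2 My 1.37 tip 0.246 th 0
t15.1 x -10.3 z 36.6 Fx -7.6 Fz 6.5 My 1.53 tip 0.256 th 4
t15.2 x -7.5 z 36.5 Fx -7.7 Fz 5.5 My 1.50 tip 0.278 th 9
t15.2 x -4.8 z 36.2 Fx -8.3 Fz 4.6 My 1.49 tip 0.311 th 13
t15.3 x -2.3 z 35.8 Fx -8.8 Fz 1.4 My 1.63 tip 0.321 th 17
t15.4 x 0.1 z 35.3 Fx -8.6 Fz 0.1 My 1.75 tip 0.307 th 20
t15.6 x 2.4 z 34.8 Fx -10.0 Fz -1.1 My 2.01 tip 0.338 th 24
t15.7 x 4.5 z 34.1 Fx -11.1 Fz -2.1 My 2.04 tip 0.357 th 27
t15.8 x 7.4 z 34.0 Fx -10.5 Fz 0.2 My 2.08 tip 0.359 th 31
t15.8 x 10.5 z 34.1 Fx -10.6 Fz 0.4 My 2.03 tip 0.367 th 35
t15.9 x 13.8 z 34.3 Fx -10.5 Fz 0.1 My 1.96 tip 0.364 th 38
t16.1 x 17.2 z 34.6 Fx -9.6 Fz 1.0 My 1.88 tip 0.356 th 41
t16.1 x 20.5 z 34.8 Fx -8.6 Fz 0.9 My 1.74 tip 0.327 th 44
t16.2 x 23.9 z 35.0 Fx -7.5 Fz 2.7 My 1.67 tip 0.347 th 47
t16.4 x 27.3 z 35.2 Fx -8.5 Fz 2.5 My 1.59 tip 0.385 th 49
t16.4 x 30.6 z 35.4 Fx -7.4 Fz 2.4 My 1.48 tip 0.353 th 51
```

A clean free-running reference, about 0.9 turn so far. I repeat the same profile and compare, since the bite could come from here on.

```bash

python3 -m handwheel '[[0,0,-0.14,0,0,0],[0,0,-0.28,0,0,0],[0,-0.14,-0.28,0,0,0],[0,-0.34,-0.28,0,0,0],[0,-0.53,-0.28,0,0,0],[0,-0.53,-0.18,0,0,0],[0,-0.53,0,0,0,0],[0,-0.53,0,0,0,0]]'>/dev/null
python3 -m handwheel '[[0,0.04,0,0,0,0],[0,0.08,0,0,0,0],[0,0.11,0,0,0,0],[0,0.13,0,0,0,0],[0,0.15,0,0,0,0],[0,0.17,0,0,0,0]]' >/dev/null; python3 st.py
for i in 1 2 3 4 5 6 7 8 9 10 11 12 13 14 15 16 17 18 ; do python3 -m handwheel '[[0,0.02,0,0,0,0]]' >/dev/null; python3 st.py; done
```

```text
t17.9 x -22.0 z 36.9 Fx -7.4 Fz 6.7 My 1.26 tip 0.173 th -14
t17.9 x -18.8 z 36.9 Fx -7.2 Fz 6.2 My 1.24 tip 0.190 th -9
t18.1 x -15.7 z 36.9 Fx -6.1 Fz 5.5 My 1.20 tip 0.176 th -4
t18.1 x -12.9 z 36.9 Fx -7.5 Fz 6.3 My 1.38 tip 0.240 th 0
t18.2 x -10.2 z 36.9 Fx -7.7 Fz 6.6 My 1.42 tip 0.262 th 4
t18.4 x -7.4 z 36.7 Fx -7.9 Fz 5.9 My 1.51 tip 0.289 th 9
t18.4 x -4.6 z 36.4 Fx -7.5 Fz 4.7 My 1.44 tip 0.286 th 13
t18.6 x -2.1 z 36.0 Fx -9.0 Fz 2.9 My 1.63 tip 0.338 th 17
t18.6 x 0.2 z 35.5 Fx -9.4 Fz 0.6 My 1.81 tip 0.338 th 20
t18.8 x 2.5 z 34.9 Fx -10.4 Fz -1.4 My 1.96 tip 0.351 th 24
t18.9 x 4.7 z 34.3 Fx -11.3 Fz -1.0 My 2.07 tip 0.375 th 27
t18.9 x 7.5 z 34.2 Fx -10.2 Fz -0.4 My 2.00 tip 0.344 th 31
t19.1 x 10.7 z 34.3 Fx -10.5 Fz -0.4 My 1.98 tip 0.354 th 35
t19.1 x 14.0 z 34.5 Fx -10.0 Fz 0.5 My 1.91 tip 0.356 th 38
t19.2 x 17.2 z 34.7 Fx -9.9 Fz 1.5 My 1.90 tip 0.379 th 41
t19.4 x 20.4 z 34.9 Fx -10.1 Fz 1.6 My 1.84 tip 0.398 th 44
t19.4 x 23.6 z 35.1 Fx -9.9 Fz 2.6 My 1.81 tip 0.427 th 46
t19.6 x 26.9 z 35.2 Fx -8.8 Fz 2.2 My 1.76 tip 0.384 th 49
t19.6 x 30.2 z 35.4 Fx -9.7 Fz 3.3 My 1.64 tip 0.466 th 51
```

The moment ratio against the reference turns up from x≈18 mm (θ≈42°), reaching about 1.11 at the end, so that is the bite. About 43° remains, to x≈0–2 mm on the next spoke. I stop at a ratio of about 1.5.

```bash

python3 -m handwheel '[[0,0,-0.14,0,0,0],[0,0,-0.28,0,0,0],[0,-0.14,-0.28,0,0,0],[0,-0.34,-0.28,0,0,0],[0,-0.53,-0.28,0,0,0],[0,-0.53,-0.18,0,0,0],[0,-0.53,0,0,0,0],[0,-0.53,0,0,0,0]]'>/dev/null
python3 -m handwheel '[[0,0.04,0,0,0,0],[0,0.08,0,0,0,0],[0,0.11,0,0,0,0],[0,0.13,0,0,0,0],[0,0.15,0,0,0,0],[0,0.17,0,0,0,0]]' >/dev/null; python3 st.py
for i in 1 2 3 4 5 6; do python3 -m handwheel '[[0,0.02,0,0,0,0]]' >/dev/null; python3 st.py; done
```

```text
t21.1 x -22.8 z 37.0 Fx -10.3 Fz 9.2 My 1.74 tip 0.238 th -15
t21.1 x -19.7 z 37.1 Fx -8.8 Fz 8.7 My 1.64 tip 0.218 th -10
t21.2 x -16.6 z 37.1 Fx -9.8 Fz 7.1 My 1.60 tip 0.295 th -6
t21.4 x -13.7 z 37.2 Fx -10.3 Fz 9.5 My 1.76 tip 0.319 th -1
t21.4 x -11.1 z 37.1 Fx -11.3 Fz 8.8 My 2.02 tip 0.383 th 3
t21.6 x -8.5 z 37.0 Fx -11.2 Fz 8.4 My 2.01 tip 0.400 th 7
t21.6 x -5.8 z 36.7 Fx -11.1 Fz 7.0 My 2.01 tip 0.416 th 11
```

The ratio is about 1.37 (some 45 N by both torque and angle). Three more small rows come to about 60 N.

```bash

for i in 1 2 3; do python3 -m handwheel '[[0,0.02,0,0,0,0]]' >/dev/null; python3 st.py; done
```

```text
t21.8 x -3.2 z 36.4 Fx -11.6 Fz 5.3 My 2.08 tip 0.441 th 15
t21.9 x -1.1 z 35.9 Fx -14.3 Fz 5.2 My 2.49 tip 0.545 th 18
t21.9 x 1.1 z 35.4 Fx -14.6 Fz 3.3 My 2.65 tip 0.543 th 22
```

The ratio is now about 1.45–1.5 (tip torque 0.54 N·m). I stop, back off, lift and look.

```bash

python3 -m handwheel '[[0,-0.06,0,0,0,0],[0,-0.12,0,0,0,0],[0,-0.12,-0.2,0,0,0],[0,-0.12,-0.4,0,0,0],[0,-0.3,-0.6,0,0,0],[0,-0.6,-0.7,0,0,0],[0,-0.8,-0.8,0,0,0],[0,-0.8,-0.8,0,0,0],[0,-0.8,-0.8,0,0,0],[0,-0.8,-0.8,0,0,0]]'; python3 st.py
python3 -c "
from h import *
c=env.snapshot('scene');i=c['img'][180:290,190:390,::-1];a=cv2.resize(i,None,fx=4,fy=4,interpolation=2)
cv2.imwrite('pics/s3c.png',a)
P=cloud(c);d=P-np.array([.573,-.033,.125])
m=(abs(d[:,1])<.006)&(np.hypot(d[:,0],d[:,2])<.07)&(np.hypot(d[:,0],d[:,2])>.03)&(d[:,2]>-.02)
print(np.histogram(np.degrees(np.arctan2(d[m,0],d[m,2])),bins=range(-110,120,10))[0])
"
```

```text
t: 22.95
tool_pos: [0.4598, -0.0348, 0.2798]
tool_rot: [0.0, 0.707, 0.707, 0.0]
ft_force: [-0.9, 0.5, -0.7]
gripper_width: 0.0007
finger_force: 0.0
t22.9 x -113.2 z 154.8 Fx -0.9 Fz -0.7 My 0.07 tip 0.210 th -33
[ 0  0  0  0  0  5 36  1  0  0  0  0  2 25  1  0  0  0  0  5 29  2]
```

View pics/s3c.png

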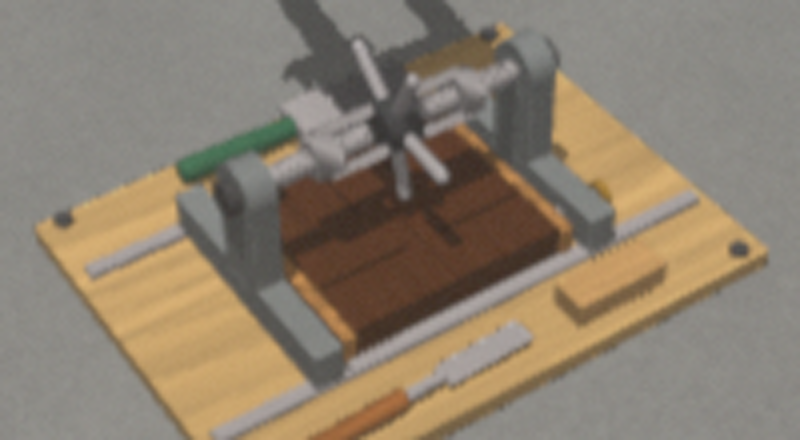

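The split is closed (no gap along the board's middle at px (410,240)), both pads bear on the board, and the other things lie as before. The spokes stand at about +25°, roughly 55° past the bite, which means about 60 N.

```bash
python3 -c "
from bench import env
print(env.sign_off())"
```

```text
the job is handed in; nothing more can be done
None
```

I closed the split and handed the job in at about 23 s. The turnbuckle stopped about 55° past the bite, at roughly 1.5 times the free torque, which I estimate as about 60 N at the jaws. The arm was clear and the other things looked undisturbed; the hand-in returned no verdict.

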